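# Slide a brass blank over the plate's edge and lay it on the soldering board

### The job

The brass blank on the dark granite plate is too thin to pick up where it lies. Slide it towards the robot until it overhangs the plate's near edge far enough to grasp while still lying flat on the plate, then pick it up by the overhanging end and lay it flat in the middle of the white soldering board. Leave the copper blank where it is.

Things in the scene. Friction and masses are not known exactly. Their poses are not given: they have to be found in the camera images.
- brass_blank_center (a point): centre (half-way up) of the loose yellow brass blank on the granite plate: flat sheet, 110 mm long (x axis, away from the robot within 20 degrees), 36 mm wide (y), 2.5 mm thick (z up), about 85 g. It slides easily (friction about 0.25); fingertips pressed lightly on its far half drag it along. Fingers can straddle the overhanging end's 36 mm width from above, tips below its underside.
- copper_blank_center (a point): centre of the loose reddish copper blank, same size, axes and weight, beside the brass one on the plate, about 105 mm from it; which of the two lies left varies. A bystander to be left alone.
- plate_near_edge (a point): middle of the top near edge (facing the robot) of the fixed dark granite plate on the left, at the height of its top, 50 mm above the table. x axis: across the plate, away from the robot; y: along the edge, to the left; z up. The plate is 180 mm (x) by 220 mm (y), turned by up to 9 degrees.
- board_top (a point): centre of the top face of the fixed white soldering board lying alone on the right, 150 x 150 x 12 mm; x, y along its sides, z up. Between plate and board stand a turntable (100 mm high) and a third-hand clamp (up to 230 mm high): carry above them.

How it is judged:
On the way, in this order (a step that is already met when the one before it is completed fails the run):
1. the brass blank lies flat on the plate with its near end overhanging the near edge by 20 mm or more (x of brass_blank_center in the frame of plate_near_edge between -0.005 and 0.035 m and z of brass_blank_center in the frame of plate_near_edge between -0.003 and 0.006 m and angle between brass_blank_center's own z axis and vertical below 0.1 rad), for 0.2 s.
2. the brass blank is lifted clear of the plate (z of brass_blank_center in the frame of plate_near_edge above 0.02 m), for 0.1 s.
At the end, for the whole second after the job is handed in: The brass blank lies flat (within 4.5 degrees, same face up) on the white soldering board, its centre within 35 mm of the board's centre, and the copper blank is within 20 mm of where it started (horizontal distance between brass_blank_center and board_top below 0.035 m and z of brass_blank_center in the frame of board_top below 0.006 m and angle between brass_blank_center's own z axis and vertical below 0.08 rad and distance of copper_blank_center from where it was at the start of the episode below 0.02 m); the robot touches nothing.
It fails at once if the copper blank is pushed 20 mm or more from its place (distance of copper_blank_center from where it was at the start of the episode above 0.02 m).
It also fails if it takes over 58 s, if anything falls off the work surface, if the arm or the gripper's body presses on something with over 40 N, if the wrist force passes 120 N, or if a joint passes its speed limit or range.

### The arm

A 7-joint arm with a two-finger parallel gripper is mounted at the origin on a cart in front of the work surface, level with it; the furniture and walls round the work are solid. World frame = base frame: x ahead of the robot, y to its left, z up, the work surface at z = 0. Lengths are in m, angles in rad, forces in N, time in s.
With the tool pointing down it reaches from about 0.35 to 0.9 m from the base axis. Payload 19.9 kg.
Tool frame: the origin (TCP) lies on the centre line of the jaws, within the pads' length; the fingertips stand 17 mm ahead of it and the grasp point (between the pads) lies 2 mm behind it (robot.nose_length is the z of the fingertips in the tool frame, in m); z points along the fingers, y is the direction in which the jaws open and shut (so a half turn about z gives the same grasp; the last joint's range is limited). The gripper opens to 85 mm and grips with 20 to 120 N. Pads are 22 mm wide; open, the fingers measure 114 mm over their backs; the gripper's body (76 mm by 85 mm) begins 54 mm behind the grasp point. The pads swing forward as they close: fully open they stand 13 mm farther back than shut.
Start: joints at [1.276, 0.417, -0.01, 1.614, 0.005, 1.111, -0.053], TCP at [0.156, -0.605, 0.224] pointing down, gripper open.
Joint ranges: [-2.81, 2.81], [-0.39, 2.02], [-1.27, 1.25], [0.06, 2.57], [-1.19, 4.33], [0.19, 2], [-2.82, 2.82]. Speed limits (rad/s): [1.89, 1.89, 2.39, 2.39, 3.01, 3.01, 3.01].

### API

Orientations are given as a rotation vector (axis times angle).
In Python, from station import robot, viewer gives the robot as it stands.
- The arm moves only by the tool jog_arm, never from a script. Its argument "steps" is text: rows parted by semicolons, each of 7 numbers parted by spaces: the gripper command: -1 is shut, 1 is fully open, values between are in proportion, then the shift along the tool's x, y, z in m, then the turn, a rotation vector about the tool's x, y, z in rad. A call has exactly 5 rows; each row shifts and turns the commanded pose from where the row before left it, along the tool's axes as they then stand; what a row does not reach is not made up. A row lasts 1/10 s, in which the tool goes at most 50 mm and 8.59 degrees, less where a joint would pass 70% of its speed; a pose out of reach is approached as far as the arm can. A call with a gripper value outside its range is refused whole. The fingers move at their own pace and stop on an object; the grip force is fixed at half the most. Time passes only in rows, so rows that do not move let the fingers close, or fill a call up. It gives the time, the measured TCP pose, the force and the opening at its end, in the units of the state.
- robot.observe(): the state, without advancing time (a new reading comes with each control period).
- viewer.get_image(name): name is "scene" or "top"; returns a dict with "image" (384x512x3 uint8, red, green, blue), "range_z" (384x512 float32, m along the optical axis (not along the pixel's ray), 0 where there is no reading), "camera_matrix" (3x3 intrinsics, pixels), "distortion" ([k1, k2, p1, p2, k3] as OpenCV has them; the pictures are not rectified), "R" (3x3) and "t" (3): a world point X has camera coordinates R X + t. Camera axes: x right, y down, z forward; pixel columns grow to the right and rows downward; lengths in m; the calibration is good to about 2 mm. A picture is of the moment at which its call begins.
- robot.hand_in(): hands the job in, once; it reports no verdict.
The state is a dict: "clock": time; "joint_positions": joint angles; "dq": joint speeds; "joint_torque": joint torques, N m; "tcp_pos": TCP position; "orientation": TCP orientation; "contact_force": force on the tool from outside, world axes, zero at the start; "torque": the same for the moment, N m; "width": finger opening in m.
Only numpy, scipy, OpenCV 4.12 (cv2) and the standard library are available. Lean on these libraries where they do the work, as an engineer would, in place of code of your own. Each camera call takes 0.05 s, during which the arm holds its last target.

## Working session

There is one attempt and no reset: what is moved stays moved. The work goes in short steps, Python scripts to look and compute and a tool call to move; the robot and the scene stay as the last step left them, time stands still between calls to the robot, and variables do not carry over. Pictures are saved under pics/ and viewed, and the job is handed in when it is done.

Besides the shell and the picture viewer there is one more tool, called by a JSON object that holds its "method" and its "body". jog_arm: Moves the arm, as the interface text tells. Its arguments: {"type":"object","properties":{"steps":{"type":"string"}},"required":["steps"]}

```bash
ls; mkdir -p pics; cat > h.py <<'E'
import numpy as np, cv2
from station import robot, viewer
def shot(n,f):
    d=viewer.get_image(n); cv2.imwrite('pics/'+f,cv2.cvtColor(d['image'],cv2.COLOR_RGB2BGR)); return d
def ray(d,px,z):
    K=np.array(d['camera_matrix']);R=np.array(d['R']);t=np.array(d['t'])
    u=cv2.undistortPoints(np.array(px,float).reshape(-1,1,2),K,np.array(d['distortion'])).reshape(-1,2)
    r=np.c_[u,np.ones(len(u))]@R; c=-R.T@t
    return c+r*((z-c[2])/r[:,2])[:,None]
E
python3 - <<'E'
from h import *
import pickle
a=shot('top','t0.png');b=shot('scene','s0.png')
pickle.dump((a,b),open('i0.pkl','wb'))
s=robot.observe();print(s,robot.nose_length)
for d in(a,b):print(-np.array(d['R']).T@d['t'])
E
```

```text
pics
{'clock': 0.1, 'joint_positions': array([ 1.2764638 ,  0.41790586, -0.01030807,  1.6140641 ,  0.00470087,
        1.11069932, -0.05299588]), 'dq': array([-0.00254127, -0.00079766,  0.00093734, -0.00097958,  0.00060999,
       -0.000877  , -0.00066467]), 'joint_torque': array([ 1.04258936e-03, -8.65821862e+01,  6.79812804e-01, -4.35633445e+01,
        1.90706790e-02,  5.08371988e-03, -1.05559533e-05]), 'tcp_pos': array([ 0.15626287, -0.60484566,  0.22384903]), 'orientation': array([-3.11549695e+00, -3.95987809e-01,  3.35720728e-04]), 'contact_force': array([0.26866904, 0.37672449, 0.34337357]), 'torque': array([ 0.03217787, -0.00417565, -0.01491054]), 'width': 0.08536990599707893} 0.017
[0.42925259 0.02976877 0.9518019 ]
[-0.04430781  0.7228538   0.987448  ]
```

View pics/t0.png

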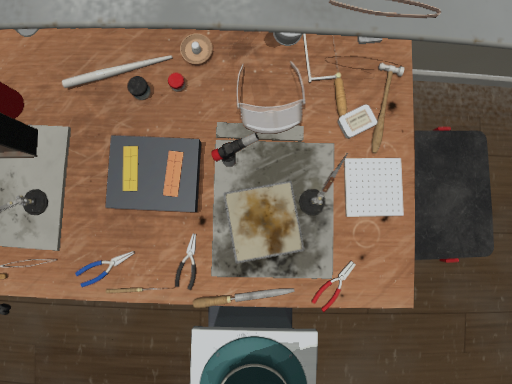

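View pics/s0.png

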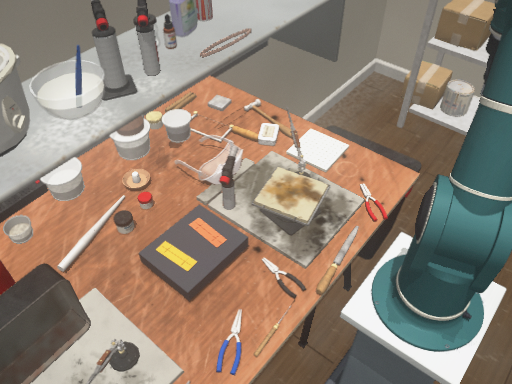

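The top view shows the brass blank at about (130,169), copper at (173,174), the plate spanning (107–200, 136–212) and the board at (374,187). Next I'll measure them.

```bash
cat >> h.py <<'E'
def blob(d,lo,hi,roi,z,name=''):
    hsv=cv2.cvtColor(d['image'],cv2.COLOR_RGB2HSV)
    m=cv2.inRange(hsv,np.array(lo),np.array(hi)); k=np.zeros_like(m);x0,y0,x1,y1=roi;k[y0:y1,x0:x1]=255;m&=k
    m=cv2.morphologyEx(m,cv2.MORPH_CLOSE,np.ones((3,3)))
    c=max(cv2.findContours(m,cv2.RETR_EXTERNAL,cv2.CHAIN_APPROX_NONE)[0],key=cv2.contourArea)
    P=ray(d,c.reshape(-1,2),z)
    r=cv2.minAreaRect((P[:,:2]*1000).astype(np.float32))
    box=cv2.boxPoints(r)
    e=max([box[1]-box[0],box[2]-box[1]],key=np.linalg.norm) 
    print(name,'ctr',np.round(r[0],1),'size',np.round(r[1],1),'longaxis deg',round(np.degrees(np.arctan2(e[1],e[0]))%180,1),'px',cv2.boundingRect(c))
    print(np.round(box,0).tolist())
    return r,c
E
python3 - <<'E'
from h import *
import pickle
a,b=pickle.load(open('i0.pkl','rb'))
blob(a,(22,120,120),(35,255,255),(100,130,205,215),.0525,'brass')
blob(a,(5,100,120),(19,255,255),(150,140,197,205),.0525,'copper')
blob(b,(22,120,120),(35,255,255),(140,200,250,300),.0525,'brassS')
blob(b,(3,100,120),(19,255,255),(180,212,235,255),.0525,'copperS')
blob(a,(0,0,180),(180,40,255),(335,150,412,225),.012,'board')
blob(b,(0,0,180),(180,40,255),(280,120,355,175),.012,'boardS')
# plate: not wood
blob(a,(90,0,20),(130,255,110),(95,125,208,220),.05,'plate')
hsv=cv2.cvtColor(a['image'],cv2.COLOR_RGB2HSV)
print(hsv[200,115],hsv[205,150],hsv[220,150],hsv[140,150])
# heights
K=a['camera_matrix']
for (u,v) in [(130,169),(173,174),(150,170),(374,187),(265,225),(312,203),(150,205),(335,180)]:
    z=a['range_z'][v,u]; q=cv2.undistortPoints(np.array([[[u,v]]],float),np.array(K),np.array(a['distortion']))[0,0]
    print((u,v),np.round(np.array(a['R']).T@(np.array([q[0],q[1],1])*z-a['t']),3))
E
```

```text
brass ctr [544.4 315.4] size [108.8  34.7] longaxis deg 3.4 px (123, 146, 15, 45)
[[489.0, 330.0], [491.0, 295.0], [600.0, 301.0], [598.0, 336.0]]
copper ctr [534.4 210.5] size [ 36.2 110.1] longaxis deg 175.2 px (163, 151, 20, 46)
[[478.0, 197.0], [588.0, 188.0], [591.0, 224.0], [481.0, 233.0]]
brassS ctr [545.  317.1] size [106.9  34.4] longaxis deg 2.9 px (156, 241, 41, 30)
[[491.0, 332.0], [493.0, 297.0], [599.0, 303.0], [598.0, 337.0]]
copperS ctr [535.3 211.8] size [ 37.2 110.8] longaxis deg 175.0 px (189, 218, 38, 30)
[[478.0, 198.0], [589.0, 188.0], [592.0, 226.0], [482.0, 235.0]]
board ctr [ 520.6 -295.7] size [149.1 149.3] longaxis deg 92.4 px (345, 158, 59, 59)
[[443.0, -224.0], [449.0, -373.0], [598.0, -367.0], [592.0, -218.0]]
boardS ctr [ 521.5 -284.3] size [150.9 169.7] longaxis deg 92.5 px (286, 129, 63, 41)
[[442.0, -203.0], [450.0, -372.0], [601.0, -366.0], [593.0, -196.0]]
plate ctr [534.1 259.6] size [221.3 177. ] longaxis deg 88.9 px (106, 136, 95, 76)
[[444.0, 151.0], [620.0, 147.0], [625.0, 369.0], [448.0, 372.0]]
[102  14  92] [103  18  99] [ 12 128 143] [103  19  93]
(130, 169) [0.541 0.314 0.056]
(173, 174) [0.533 0.21  0.05 ]
(150, 170) [0.541 0.267 0.051]
(374, 187) [ 0.52  -0.296  0.011]
(265, 225) [ 0.417 -0.014  0.097]
(312, 203) [ 0.473 -0.131  0.038]
(150, 205) [0.456 0.262 0.051]
(335, 180) [ 0.536 -0.197 -0.   ]
```

{"method": "jog_arm", "body": {"steps": "-1 0 0 -0.025 0 0 0.04; -1 0 0 -0.025 0 0 0.04; -1 0 0 -0.025 0 0 0.04; -1 0 0 -0.025 0 0 0.04; -1 0 0 -0.02 0 0 0.04"}}

```text
clock: 0.6
tcp_pos: [0.1563, -0.6051, 0.3456]
orientation: [3.14, 0.08, 0.0]
contact_force: [0.4, 0.2, -0.2]
width: 0.012
```

```bash
cat >> h.py <<'E'
from scipy.spatial.transform import Rotation as Ro
def st(tgt=None):
    s=robot.observe();R=Ro.from_rotvec(s['orientation']).as_matrix()
    print('t',round(s['clock'],2),'p',np.round(s['tcp_pos'],4),'yaw',round(np.degrees(np.arctan2(R[1,0],R[0,0])),2),'z',np.round(R[:,2],3),'F',np.round(s['contact_force'],1),'w',round(s['width'],4),'q1,7',np.round(s['joint_positions'][[0,6]],2))
    if tgt is not None: print('tool delta',np.round(R.T@(np.array(tgt)-s['tcp_pos']),4))
E
python3 -c "
from h import *
st((.45,-.3,.34));st((.575,.318,.34))"
```

```text
t 0.6 p [ 0.1563 -0.6051  0.3456] yaw 2.93 z [ 0. -0. -1.] F [ 0.4  0.2 -0.2] w 0.012 q1,7 [ 1.25 -0.24]
tool delta [ 0.3089 -0.2897  0.0055]
t 0.6 p [ 0.1563 -0.6051  0.3456] yaw 2.93 z [ 0. -0. -1.] F [ 0.4  0.2 -0.2] w 0.012 q1,7 [ 1.25 -0.24]
tool delta [ 0.4654 -0.9005  0.0054]
```

{"method": "jog_arm", "body": {"steps": "-1 0.03 -0.03 0 0 0 0; -1 0.03 -0.03 0 0 0 0; -1 0.03 -0.03 0 0 0 0; -1 0.03 -0.03 0 0 0 0; -1 0.03 -0.03 0 0 0 0"}}

```text
clock: 1.1
tcp_pos: [0.299, -0.4458, 0.3442]
orientation: [-3.14, -0.083, 0.0]
contact_force: [0.0, -0.4, 0.1]
width: 0.0
```

{"method": "jog_arm", "body": {"steps": "-1 0.03 -0.03 0 0 0 0; -1 0.03 -0.03 0 0 0 0; -1 0.03 -0.03 0 0 0 0; -1 0.03 -0.03 0 0 0 0; -1 0.03 -0.03 0 0 0 0"}}

```text
clock: 1.6
tcp_pos: [0.4408, -0.2882, 0.3443]
orientation: [-3.14, -0.083, 0.0]
contact_force: [1.1, -0.5, 0.8]
width: 0.0002
```

{"method": "jog_arm", "body": {"steps": "-1 0.013 -0.046 0 0 0 0; -1 0.013 -0.046 0 0 0 0; -1 0.013 -0.046 0 0 0 0; -1 0.013 -0.046 0 0 0 0; -1 0.013 -0.046 0 0 0 0"}}

```text
clock: 2.1
tcp_pos: [0.4927, -0.0547, 0.3443]
orientation: [3.14, 0.083, -0.0]
contact_force: [1.1, 0.6, -0.5]
width: 0.0002
```

{"method": "jog_arm", "body": {"steps": "-1 0.013 -0.046 0 0 0 0; -1 0.013 -0.046 0 0 0 0; -1 0.013 -0.046 0 0 0 0; -1 0.013 -0.046 0 0 0 0; -1 0.013 -0.046 0 0 0 0"}}

```text
clock: 2.6
tcp_pos: [0.5457, 0.1782, 0.3443]
orientation: [3.14, 0.082, -0.0]
contact_force: [1.0, -0.8, 0.3]
width: 0.0001
```

```bash
python3 -c "
from h import *
st((.572,.318,.08))"
```

```text
t 2.6 p [0.5457 0.1782 0.3443] yaw 3.0 z [-0. -0. -1.] F [ 1.  -0.8  0.3] w 0.0001 q1,7 [ 0.12 -2.03]
tool delta [ 0.0337 -0.1382  0.2642]
```

{"method": "jog_arm", "body": {"steps": "-1 0.01 -0.035 0.02 0 0 0; -1 0.01 -0.035 0.02 0 0 0; -1 0.01 -0.035 0.03 0 0 0; -1 0.003 -0.033 0.03 0 0 0; -1 0 0 0.03 0 0 0"}}

```text
clock: 3.1
tcp_pos: [0.5695, 0.3209, 0.2125]
orientation: [-3.138, -0.091, 0.003]
contact_force: [0.1, -0.4, -0.3]
width: 0.0
```

{"method": "jog_arm", "body": {"steps": "-1 0 0 0.04 0 0 0; -1 0 0 0.04 0 0 0; -1 0 0 0.03 0 0 0; -1 0 0 0.02 0 0 0; -1 0 0 0 0 0 0"}}

```text
clock: 3.6
tcp_pos: [0.5698, 0.3151, 0.0813]
orientation: [3.138, 0.083, -0.007]
contact_force: [-0.0, -0.3, 1.0]
width: 0.0001
```

```bash
python3 -c "
from h import *
st((.572,.318,.0695))
shot('top','t1.png')
shot('scene','s1.png')"
```

```text
t 3.6 p [0.5698 0.3151 0.0813] yaw 3.03 z [-0.004 -0.002 -1.   ] F [-0.  -0.3  1. ] w 0.0001 q1,7 [-0.17 -2.38]
tool delta [ 0.0024 -0.0028  0.0118]
```

View pics/s1.png

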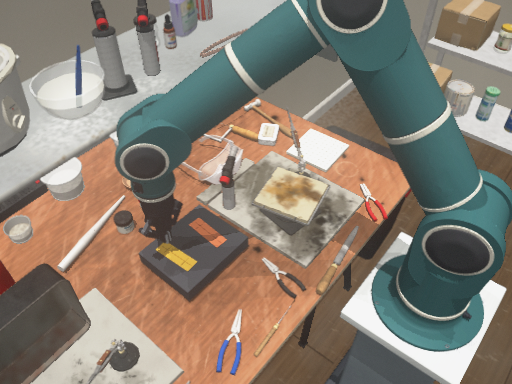

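The gripper's tips stand over the brass blank's far half near (168,243), clear of the copper at (207,233). Next I'll descend gently.

{"method": "jog_arm", "body": {"steps": "-1 0.002 -0.002 0.004 0 0 0; -1 0 0 0.004 0 0 0; -1 0 0 0.002 0 0 0; -1 0 0 0.001 0 0 0; -1 0 0 0 0 0 0"}}

```text
clock: 4.2
tcp_pos: [0.5731, 0.3182, 0.0734]
orientation: [-3.14, -0.083, 0.0]
contact_force: [-0.0, -1.0, 0.4]
width: 0.0001
```

{"method": "jog_arm", "body": {"steps": "-1 0 0 0.001 0 0 0; -1 0 0 0 0 0 0; -1 0 0 0 0 0 0; -1 0 0 0 0 0 0; -1 0 0 0 0 0 0"}}

```text
clock: 4.7
tcp_pos: [0.5732, 0.3182, 0.0724]
orientation: [-3.14, -0.083, 0.0]
contact_force: [-0.6, -0.4, 0.2]
width: 0.0002
```

{"method": "jog_arm", "body": {"steps": "-1 0 0 0.002 0 0 0; -1 0 0 0 0 0 0; -1 0 0 0.0005 0 0 0; -1 0 0 0 0 0 0; -1 0 0 0 0 0 0"}}

```text
clock: 5.2
tcp_pos: [0.5732, 0.3182, 0.0699]
orientation: [-3.14, -0.083, 0.0]
contact_force: [0.2, -0.5, -0.2]
width: -0.0001
```

{"method": "jog_arm", "body": {"steps": "-1 0 0 0.0005 0 0 0; -1 0 0 0 0 0 0; -1 0 0 0 0 0 0; -1 0 0 0 0 0 0; -1 0 0 0 0 0 0"}}

```text
clock: 5.7
tcp_pos: [0.5732, 0.3182, 0.0694]
orientation: [-3.14, -0.083, 0.0]
contact_force: [0.1, -0.7, 0.2]
width: -0.0003
```

{"method": "jog_arm", "body": {"steps": "-1 0 0 0.0005 0 0 0; -1 0 0 0 0 0 0; -1 0 0 0 0 0 0; -1 0 0 0 0 0 0; -1 0 0 0 0 0 0"}}

```text
clock: 6.2
tcp_pos: [0.5732, 0.3182, 0.0689]
orientation: [-3.14, -0.083, 0.0]
contact_force: [-0.3, 0.0, -0.3]
width: -0.0003
```

{"method": "jog_arm", "body": {"steps": "-1 0 0 0.0005 0 0 0; -1 0 0 0 0 0 0; -1 0 0 0 0 0 0; -1 0 0 0 0 0 0; -1 0 0 0 0 0 0"}}

```text
clock: 6.7
tcp_pos: [0.5732, 0.3182, 0.0684]
orientation: [-3.14, -0.083, 0.0]
contact_force: [-0.1, 0.0, -0.4]
width: 0.0002
```

{"method": "jog_arm", "body": {"steps": "-1 0 0 0.0005 0 0 0; -1 0 0 0 0 0 0; -1 0 0 0 0 0 0; -1 0 0 0 0 0 0; -1 0 0 0 0 0 0"}}

```text
clock: 7.2
tcp_pos: [0.5732, 0.3182, 0.0679]
orientation: [-3.14, -0.083, -0.0]
contact_force: [-0.2, -0.1, 0.2]
width: -0.0004
```

{"method": "jog_arm", "body": {"steps": "-1 0 0 0.0005 0 0 0; -1 0 0 0 0 0 0; -1 0 0 0 0 0 0; -1 0 0 0 0 0 0; -1 0 0 0 0 0 0"}}

```text
clock: 7.7
tcp_pos: [0.5732, 0.3182, 0.0674]
orientation: [-3.14, -0.083, 0.0]
contact_force: [0.1, 0.2, 0.2]
width: 0.0002
```

```bash
python3 -c "
from h import *
d=shot('scene','s2.png')
cv2.imwrite('pics/s2c.png',cv2.resize(cv2.cvtColor(d['image'][180:310,110:270],cv2.COLOR_RGB2BGR),None,fx=4,fy=4,interpolation=cv2.INTER_CUBIC))
st()"
```

```text
t 7.75 p [0.5731 0.3182 0.0674] yaw 3.03 z [-0.  0. -1.] F [ 0.1  0.2 -0. ] w -0.0001 q1,7 [-0.18 -2.39]
```

View pics/s2c.png

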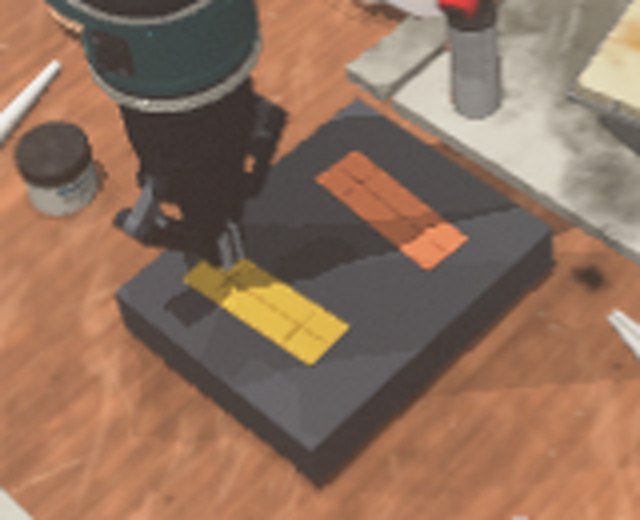

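The closed tips are over the brass blank's far half (crop ≈(235,262)), not yet pressing. I'll continue down.

{"method": "jog_arm", "body": {"steps": "-1 0 0 0.001 0 0 0; -1 0 0 0 0 0 0; -1 0 0 0 0 0 0; -1 0 0 0 0 0 0; -1 0 0 0 0 0 0"}}

```text
clock: 8.25
tcp_pos: [0.5732, 0.3182, 0.0664]
orientation: [-3.14, -0.083, 0.0]
contact_force: [0.4, 0.0, 0.4]
width: 0.0002
```

{"method": "jog_arm", "body": {"steps": "-1 0 0 0.001 0 0 0; -1 0 0 0 0 0 0; -1 0 0 0 0 0 0; -1 0 0 0 0 0 0; -1 0 0 0 0 0 0"}}

```text
clock: 8.75
tcp_pos: [0.5732, 0.3182, 0.0654]
orientation: [-3.14, -0.083, 0.0]
contact_force: [-0.2, -0.0, -0.5]
width: 0.0
```

{"method": "jog_arm", "body": {"steps": "-1 0 0 0.001 0 0 0; -1 0 0 0 0 0 0; -1 0 0 0 0 0 0; -1 0 0 0 0 0 0; -1 0 0 0 0 0 0"}}

```text
clock: 9.25
tcp_pos: [0.5732, 0.3182, 0.0644]
orientation: [-3.14, -0.083, 0.0]
contact_force: [0.1, -0.3, 0.9]
width: 0.0
```

{"method": "jog_arm", "body": {"steps": "-1 0 0 0.001 0 0 0; -1 0 0 0 0 0 0; -1 0 0 0 0 0 0; -1 0 0 0 0 0 0; -1 0 0 0 0 0 0"}}

```text
clock: 9.75
tcp_pos: [0.5732, 0.3182, 0.0634]
orientation: [-3.14, -0.083, 0.0]
contact_force: [0.3, 0.6, -0.6]
width: -0.0004
```

```bash
python3 -c "
from h import *
d=shot('scene','s3.png')
cv2.imwrite('pics/s3c.png',cv2.resize(cv2.cvtColor(d['image'][215:285,130:220],cv2.COLOR_RGB2BGR),None,fx=8,fy=8,interpolation=cv2.INTER_CUBIC))
K=np.array(d['camera_matrix']);R=np.array(d['R']);t=np.array(d['t'])
v,u=np.mgrid[225:255,150:185]
q=cv2.undistortPoints(np.c_[u.ravel(),v.ravel()].astype(float).reshape(-1,1,2),K,np.array(d['distortion'])).reshape(-1,2)
P=(np.c_[q,np.ones(len(q))]*d['range_z'][v,u].reshape(-1,1)-t)@R
Z=P.reshape(30,35,3)
for uu in (163,165,166,167,168,169,170,172):
  print(uu,[tuple((Z[r-225,uu-150]*1000).astype(int)) for r in range(232,250,2)])
st()"
```

```text
163 [(np.int64(556), np.int64(330), np.int64(146)), (np.int64(557), np.int64(330), np.int64(139)), (np.int64(562), np.int64(328), np.int64(126)), (np.int64(560), np.int64(331), np.int64(122)), (np.int64(563), np.int64(330), np.int64(112)), (np.int64(567), np.int64(329), np.int64(99)), (np.int64(566), np.int64(331), np.int64(94)), (np.int64(567), np.int64(332), np.int64(86)), (np.int64(587), np.int64(320), np.int64(49))]
165 [(np.int64(557), np.int64(324), np.int64(140)), (np.int64(563), np.int64(321), np.int64(126)), (np.int64(562), np.int64(323), np.int64(121)), (np.int64(561), np.int64(325), np.int64(115)), (np.int64(562), np.int64(325), np.int64(107)), (np.int64(565), np.int64(324), np.int64(96)), (np.int64(568), np.int64(324), np.int64(86)), (np.int64(566), np.int64(327), np.int64(81)), (np.int64(582), np.int64(318), np.int64(50))]
166 [(np.int64(568), np.int64(314), np.int64(122)), (np.int64(569), np.int64(314), np.int64(114)), (np.int64(561), np.int64(321), np.int64(120)), (np.int64(561), np.int64(322), np.int64(113)), (np.int64(565), np.int64(321), np.int64(100)), (np.int64(56
[... 1684 characters left out ...]
nt64(564), np.int64(311), np.int64(84)), (np.int64(563), np.int64(313), np.int64(79)), (np.int64(574), np.int64(307), np.int64(55)), (np.int64(573), np.int64(309), np.int64(50))]
172 [(np.int64(608), np.int64(268), np.int64(48)), (np.int64(602), np.int64(274), np.int64(50)), (np.int64(597), np.int64(279), np.int64(51)), (np.int64(595), np.int64(282), np.int64(46)), (np.int64(589), np.int64(287), np.int64(47)), (np.int64(583), np.int64(292), np.int64(49)), (np.int64(578), np.int64(297), np.int64(51)), (np.int64(572), np.int64(303), np.int64(52)), (np.int64(568), np.int64(306), np.int64(51))]
t 9.8 p [0.5732 0.3182 0.0634] yaw 3.02 z [-0.  0. -1.] F [ 0.7 -0.4  0.6] w 0.0003 q1,7 [-0.18 -2.39]
```

View pics/s3c.png

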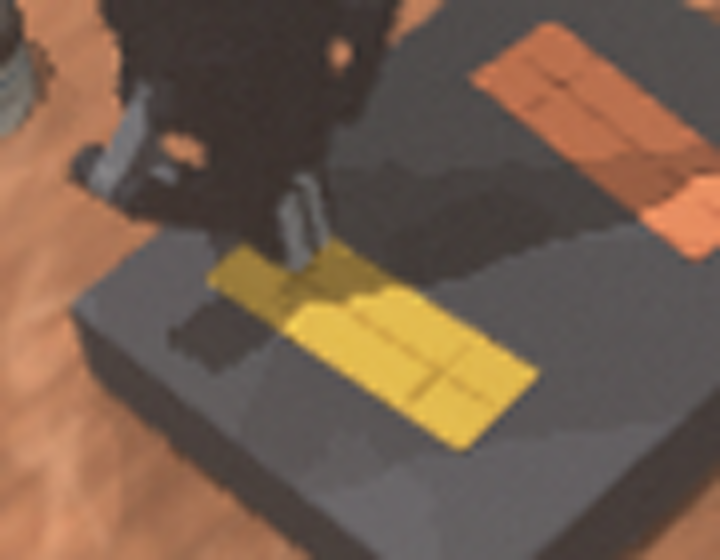

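```bash
python3 -c "
from h import *
d=viewer.get_image('scene')
for px in [(166,248.5),(167,249),(170,246),(170.5,244)]:
  A=ray(d,[px],0.1)[0];B=ray(d,[px],0.05)[0]
  for x in(.562,.573):
    k=(x-A[0])/(B[0]-A[0]);print(px,x,np.round(A+k*(B-A),4))
st()
im=d['image'][236:256,158:180];print(cv2.cvtColor(im,cv2.COLOR_RGB2GRAY))
"
```

```text
(166, 248.5) 0.562 [0.562  0.329  0.0775]
(166, 248.5) 0.573 [0.573  0.3218 0.061 ]
(167, 249) 0.562 [0.562  0.3265 0.0729]
(167, 249) 0.573 [0.573  0.3193 0.0563]
(170, 246) 0.562 [0.562  0.3159 0.0744]
(170, 246) 0.573 [0.573  0.3086 0.0578]
(170.5, 244) 0.562 [0.562  0.3132 0.0798]
(170.5, 244) 0.573 [0.573  0.3058 0.0633]
t 9.85 p [0.5732 0.3182 0.0634] yaw 3.03 z [-0.  0. -1.] F [0.7 0.5 0. ] w 0.0001 q1,7 [-0.18 -2.39]
[[ 57  53  54  53  54  52  55  54  58  68  72  65  58  66  66  67  67  69
   72  67  68  67]
 [ 56  54  54  57  55  55  53  53  65  97 102  75  57  68  69  67  68  67
   66  68  68  67]
 [ 55  56  55  53  52  56  54  56  59  65  93  95  59  66  68  67  67  66
   68  66  69  67]
 [ 57  55  55  54  53  54  56  69  91  76  83  95  57  62  67  66  66  68
   67  67  67  68]
 [ 55  55  55  55  54  53  60  89  99  77  82  99  75  60  67  68  67  66
   68  65  66  66]
 [ 57  56  53  55  54  53  68 106 103  84  68 101  75  62  68  66  67  67
   67  68  69  67]
 [ 58  55  55  56  55  51  62  95 104  96  69 100  86  64  66  66  68  69
   66  67  66  68]
 [ 56  56  55  56  5
[... 489 characters left out ...]
1  96 112 114 113 113 113 112
  110  82  66  62]
 [122 125 127 127 128 127 127 121  98  91 103 111 114 114 114 113 114 111
  112 108  94  72]
 [126 124 125 125 127 128 125 108  98 101 101 102 112 113 113 114 114 114
  112 118 129 125]
 [117 122 125 124 126 125 120 103 104 112 110 103 104 110 113 117 130 131
  131 149 186 186]
 [ 75 102 120 125 124 125 115 122 112 117 133 132 129 121 117 144 187 187
  188 188 188 187]
 [ 70  69  87 120 123 126 125 114 116 146 188 188 187 183 169 175 185 184
  188 187 188 188]
 [ 69  68  67  78 102 119 126 128 150 187 186 189 189 189 187 183 167 172
  185 188 188 188]
 [ 67  68  68  68  69  88 122 147 198 194 186 187 188 189 188 187 184 168
  173 185 184 187]]
```

{"method": "jog_arm", "body": {"steps": "-1 0 0 0.0005 0 0 0; -1 0 0 0.0005 0 0 0; -1 0 0 0.0005 0 0 0; -1 0 0 0 0 0 0; -1 0 0 0 0 0 0"}}

```text
clock: 10.35
tcp_pos: [0.5732, 0.3182, 0.0619]
orientation: [-3.14, -0.083, 0.0]
contact_force: [0.0, 0.5, -0.3]
width: -0.0001
```

{"method": "jog_arm", "body": {"steps": "-1 0 0 0.0005 0 0 0; -1 0 0 0.0005 0 0 0; -1 0 0 0.0005 0 0 0; -1 0 0 0 0 0 0; -1 0 0 0 0 0 0"}}

```text
clock: 10.85
tcp_pos: [0.5732, 0.3182, 0.0604]
orientation: [-3.14, -0.083, 0.0]
contact_force: [-0.4, 0.5, -0.2]
width: 0.0001
```

{"method": "jog_arm", "body": {"steps": "-1 0 0 0.0005 0 0 0; -1 0 0 0.0005 0 0 0; -1 0 0 0.0005 0 0 0; -1 0 0 0 0 0 0; -1 0 0 0 0 0 0"}}

```text
clock: 11.35
tcp_pos: [0.5732, 0.3182, 0.0589]
orientation: [-3.14, -0.083, 0.0]
contact_force: [0.6, 0.4, 0.1]
width: 0.0
```

```bash
python3 -c "
from h import *
d=shot('scene','s4.png')
cv2.imwrite('pics/s4c.png',cv2.resize(cv2.cvtColor(d['image'][215:285,130:220],cv2.COLOR_RGB2BGR),None,fx=8,fy=8,interpolation=cv2.INTER_CUBIC))
print(np.round(robot.observe()['joint_torque'],1), np.round(robot.observe()['torque'],2))
print(cv2.cvtColor(d['image'][242:256,158:180],cv2.COLOR_RGB2GRAY))
blob(d,(22,120,60),(35,255,255),(140,200,250,300),.0525,'brassS')
"
```

```text
[ -0.  -99.8 -14.7 -34.8   0.    0.   -0. ] [ 0.    0.02 -0.01]
[[ 56  56  56  55  55  54  63  94 106  98  69  99  86  57  68  67  68  65
   66  70  68  67]
 [ 56  62  54  56  56  54  60  84 107  98  65  83  99  62  67  67  67  65
   68  66  67  65]
 [ 56  57  57  55  54  56  57  75 108 100  75  83 104  89  74  66  68  67
   67  67  62  61]
 [ 61  67  60  55  54  55  56  69 108 100  77  74 107 113 105  80  68  68
   68  66  62  62]
 [ 83 103  92  68  57  56  55  65  92 106  98  68 104 112 126 121  83  71
   67  66  62  60]
 [117 126 124 106  82  62  55  62  86 106  98  72 101 114 112 112 108  95
   75  67  62  63]
 [126 127 128 127 122  92  67  71  98 107 104 100 115 115 114 112 111 113
  111  81  66  61]
 [124 124 125 128 128 124 107  95 107 106 105 112 113 113 114 114 113 112
  111 109  96  72]
 [125 124 125 124 125 127 124 109  99 103 103 102 110 114 113 112 114 114
  112 111 113 111]
 [119 122 124 125 127 126 120 102 105 113 110 102 105 113 112 113 113 113
  117 130 128 128]
 [ 75 100 119 127 125 125 115 113 115 118 132 131 129 121 119 126 130 130
  150 188 188 188]
 [ 70  71  87 122 123 125 125 120 132 147 188 188 187 183 170 174 184 185
  187 188 189 188]
 [ 69  68  70  74 101 120 127 140 188 188 187 188 188 188 188 183 169 170
  186 187 187 188]
 [ 68  69  68  70  69  86 122 147 197 195 187 187 188 189 187 187 182 169
  175 185 186 187]]
brassS ctr [529.2 315.8] size [75.  32.5] longaxis deg 2.9 px (166, 252, 31, 18)
[[491.0, 330.0], [493.0, 298.0], [567.0, 301.0], [566.0, 334.0]]
```

View pics/s4c.png

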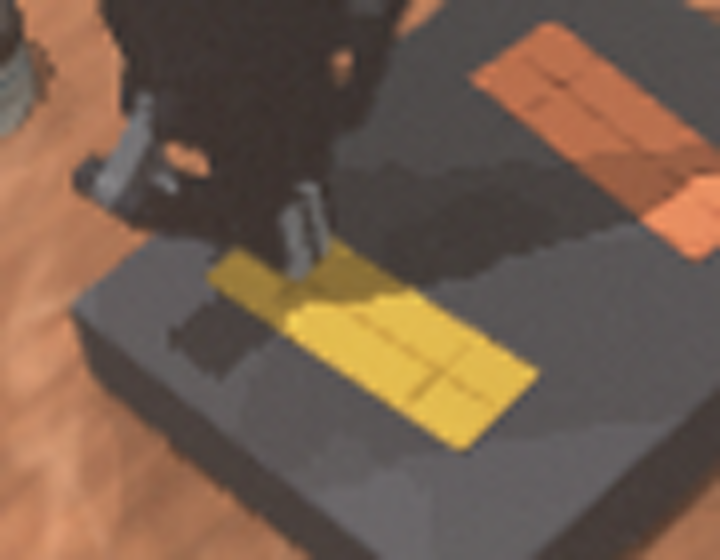

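{"method": "jog_arm", "body": {"steps": "-1 0 0 0.0005 0 0 0; -1 0 0 0.0005 0 0 0; -1 0 0 0.0005 0 0 0; -1 0 0 0.0005 0 0 0; -1 0 0 0 0 0 0"}}

```text
clock: 11.9
tcp_pos: [0.5732, 0.3181, 0.0568]
orientation: [-3.14, -0.083, 0.0]
contact_force: [-0.6, -0.0, 0.4]
width: 0.0002
```

{"method": "jog_arm", "body": {"steps": "-1 0 0 0.0005 0 0 0; -1 0 0 0.0005 0 0 0; -1 0 0 0.0005 0 0 0; -1 0 0 0.0005 0 0 0; -1 0 0 0 0 0 0"}}

```text
clock: 12.4
tcp_pos: [0.5731, 0.3182, 0.0548]
orientation: [-3.14, -0.083, 0.0]
contact_force: [0.0, -0.1, -0.8]
width: 0.0
```

{"method": "jog_arm", "body": {"steps": "-1 0 0 0.0005 0 0 0; -1 0 0 0.0005 0 0 0; -1 0 0 0.0005 0 0 0; -1 0 0 0 0 0 0; -1 0 0 0 0 0 0"}}

```text
clock: 12.9
tcp_pos: [0.5732, 0.3182, 0.0534]
orientation: [-3.14, -0.083, 0.0]
contact_force: [-0.4, 0.6, -0.8]
width: 0.0002
```

```bash
python3 -c "
from h import *
d=shot('scene','s5.png')
cv2.imwrite('pics/s5c.png',cv2.resize(cv2.cvtColor(d['image'][215:285,130:220],cv2.COLOR_RGB2BGR),None,fx=8,fy=8,interpolation=cv2.INTER_CUBIC))
print(np.round(robot.observe()['joint_torque'],1), np.round(robot.observe()['torque'],2))
d=shot('top','t5.png')
cv2.imwrite('pics/t5c.png',cv2.resize(cv2.cvtColor(d['image'][100:220,80:210],cv2.COLOR_RGB2BGR),None,fx=5,fy=5,interpolation=cv2.INTER_CUBIC))
st()
"
```

```text
[  -0.  -100.1  -14.7  -34.5    0.     0.    -0. ] [ 0.04 -0.04  0.02]
t 13.0 p [0.5732 0.3182 0.0534] yaw 3.03 z [ 0.  0. -1.] F [0.4 0.1 0.7] w -0.0 q1,7 [-0.19 -2.39]
```

View pics/s5c.png

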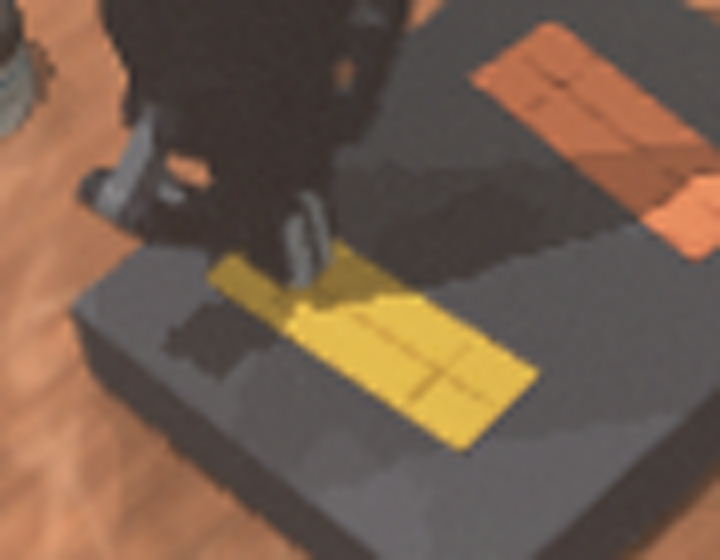

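View pics/t5c.png

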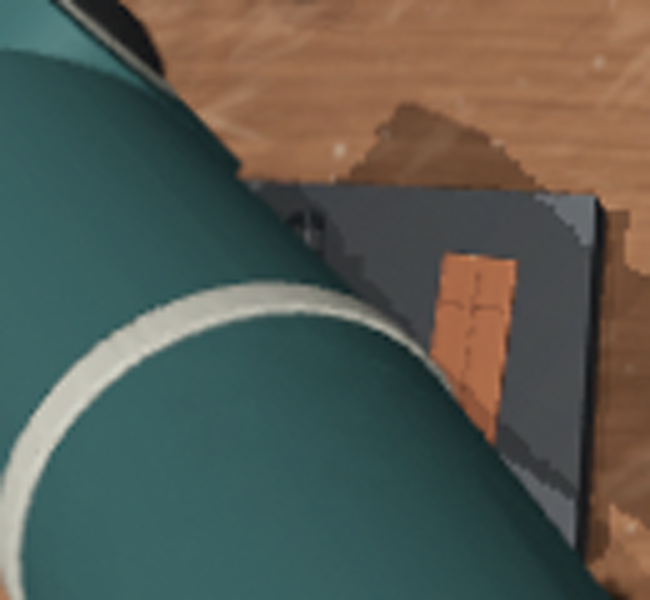

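```bash
python3 -c "
from h import *
import pickle
d=viewer.get_image('scene')
K=np.array(d['camera_matrix']);rv=cv2.Rodrigues(np.array(d['R']))[0]
s=robot.observe();R=Ro.from_rotvec(s['orientation']).as_matrix()
im=cv2.resize(cv2.cvtColor(d['image'][215:285,130:220],cv2.COLOR_RGB2BGR),None,fx=8,fy=8,interpolation=cv2.INTER_NEAREST)
for dz,c in((-.02,(255,0,0)),(-.01,(255,255,0)),(0,(0,255,0)),(.017,(0,0,255))):
  P=np.array([s['tcp_pos']+R@np.array([x,y,dz]) for x in(-.011,.011) for y in (-.01,.01)])
  q=cv2.projectPoints(P,rv,np.array(d['t']),K,np.array(d['distortion']))[0].reshape(-1,2); print(dz,np.round(q,1).tolist())
  for p in q: cv2.circle(im,tuple(int(v) for v in (p-[130,215]+.5)*8),3,c,-1)
cv2.imwrite('pics/s6.png',im)
print([a for a in dir(robot) if a[0]!='_'])
"
```

```text
-0.02 [[166.8, 249.2], [172.3, 244.0], [160.4, 245.0], [165.9, 239.9]]
-0.01 [[167.3, 251.6], [172.8, 246.5], [161.0, 247.5], [166.5, 242.4]]
0 [[167.9, 254.0], [173.3, 248.9], [161.6, 249.9], [167.0, 244.8]]
0.017 [[168.8, 258.1], [174.2, 252.9], [162.6, 253.9], [168.0, 248.8]]
['MotionError', 'hand_in', 'nose_length', 'observe']
```

View pics/s6.png

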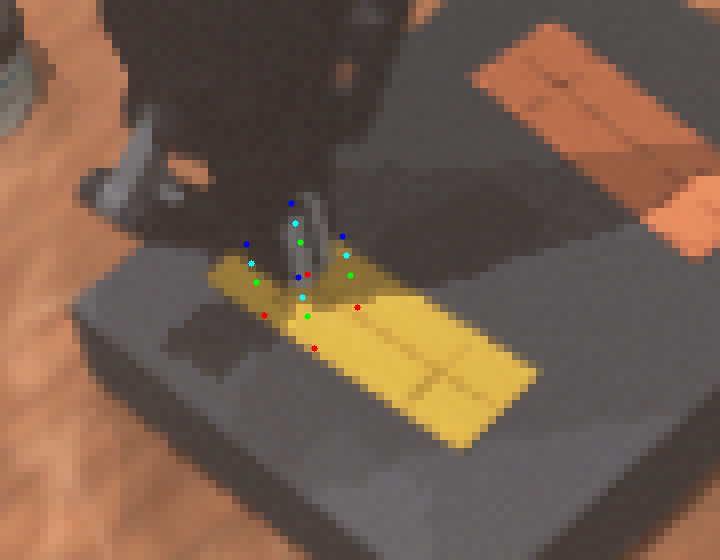

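The closed tips (crop ≈(300,288)) are still clearly above the blank. The tips appear about 15 mm behind the reported TCP instead of 17 mm ahead of it, so the TCP height and the picture disagree. I'll trust force and images here.

{"method": "jog_arm", "body": {"steps": "-1 0 0 0.001 0 0 0; -1 0 0 0.001 0 0 0; -1 0 0 0.001 0 0 0; -1 0 0 0.001 0 0 0; -1 0 0 0 0 0 0"}}

```text
clock: 13.55
tcp_pos: [0.5731, 0.3182, 0.0492]
orientation: [3.14, 0.083, -0.0]
contact_force: [-0.3, -0.1, 0.7]
width: 0.0001
```

{"method": "jog_arm", "body": {"steps": "-1 0 0 0.001 0 0 0; -1 0 0 0.0005 0 0 0; -1 0 0 0.0005 0 0 0; -1 0 0 0 0 0 0; -1 0 0 0 0 0 0"}}

```text
clock: 14.05
tcp_pos: [0.5732, 0.3182, 0.0474]
orientation: [-3.14, -0.083, 0.0]
contact_force: [0.5, 0.7, 0.0]
width: 0.0001
```

{"method": "jog_arm", "body": {"steps": "-1 0 0 0.0005 0 0 0; -1 0 0 0.0005 0 0 0; -1 0 0 0.0005 0 0 0; -1 0 0 0 0 0 0; -1 0 0 0 0 0 0"}}

```text
clock: 14.55
tcp_pos: [0.5731, 0.3182, 0.0459]
orientation: [-3.14, -0.083, 0.0]
contact_force: [-0.8, 0.2, -0.0]
width: 0.0001
```

{"method": "jog_arm", "body": {"steps": "-1 0 0 0.0005 0 0 0; -1 0 0 0.0005 0 0 0; -1 0 0 0.0005 0 0 0; -1 0 0 0 0 0 0; -1 0 0 0 0 0 0"}}

```text
clock: 15.05
tcp_pos: [0.5738, 0.3187, 0.0457]
orientation: [-3.14, -0.083, -0.003]
contact_force: [-2.0, -1.7, 14.7]
width: 0.0001
```

{"method": "jog_arm", "body": {"steps": "-1 0 0 -0.0005 0 0 0; -1 -0.004 0 0 0 0 0; -1 -0.006 0 0 0 0 0; -1 -0.006 0 0 0 0 0; -1 -0.004 0 0 0 0 0"}}

```text
clock: 15.55
tcp_pos: [0.5536, 0.3176, 0.0457]
orientation: [-3.14, -0.083, -0.003]
contact_force: [2.1, -0.2, 7.8]
width: -0.0001
```

```bash
python3 -c "
from h import *
st()
d=shot('scene','s7.png')
blob(d,(22,120,60),(35,255,255),(130,200,250,310),.0525,'brassS')
cv2.imwrite('pics/s7c.png',cv2.resize(cv2.cvtColor(d['image'][215:295,130:230],cv2.COLOR_RGB2BGR),None,fx=6,fy=6,interpolation=cv2.INTER_CUBIC))
"
```

```text
t 15.55 p [0.5536 0.3176 0.0457] yaw 3.02 z [ 0.002  0.001 -1.   ] F [ 2.1 -0.2  7.8] w -0.0001 q1,7 [-0.2  -2.42]
brassS ctr [507.9 315.3] size [72.  34.1] longaxis deg 2.9 px (172, 256, 30, 19)
[[471.0, 331.0], [473.0, 296.0], [545.0, 300.0], [543.0, 334.0]]
```

View pics/s7c.png

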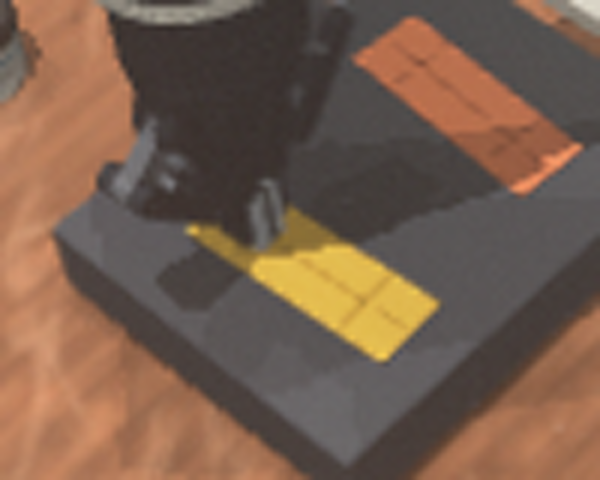

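The blank follows the fingers: its near end moved 20 mm, from x 0.491 to 0.471. I'll drag it another 62 mm.

{"method": "jog_arm", "body": {"steps": "-1 -0.006 0 0 0 0 0; -1 -0.008 0 0 0 0 0; -1 -0.008 0 0 0 0 0; -1 -0.008 0 0 0 0 0; -1 -0.005 0 0 0 0 0"}}

```text
clock: 16.1
tcp_pos: [0.5185, 0.3158, 0.0457]
orientation: [-3.14, -0.083, -0.003]
contact_force: [1.7, -1.1, 8.0]
width: 0.0
```

{"method": "jog_arm", "body": {"steps": "-1 -0.006 0 0 0 0 0; -1 -0.008 0 0 0 0 0; -1 -0.008 0 0 0 0 0; -1 -0.005 0 0 0 0 0; -1 0 0 0 0 0 0"}}

```text
clock: 16.6
tcp_pos: [0.4911, 0.3144, 0.0457]
orientation: [-3.14, -0.084, -0.002]
contact_force: [-3.2, 0.3, 11.8]
width: 0.0002
```

```bash
python3 -c "
from h import *
st()
d=shot('scene','s8.png')
blob(d,(22,120,60),(35,255,255),(130,200,250,310),.0525,'brassS')
cv2.imwrite('pics/s8c.png',cv2.resize(cv2.cvtColor(d['image'][215:315,130:250],cv2.COLOR_RGB2BGR),None,fx=6,fy=6,interpolation=cv2.INTER_CUBIC))
"
```

```text
t 16.6 p [0.4911 0.3144 0.0457] yaw 3.06 z [ 0.001  0.001 -1.   ] F [-3.2  0.3 11.8] w 0.0002 q1,7 [-0.21 -2.49]
brassS ctr [444.5 311.7] size [74.3 33.4] longaxis deg 1.3 px (191, 268, 30, 20)
[[407.0, 328.0], [408.0, 294.0], [482.0, 296.0], [481.0, 329.0]]
```

View pics/s8c.png

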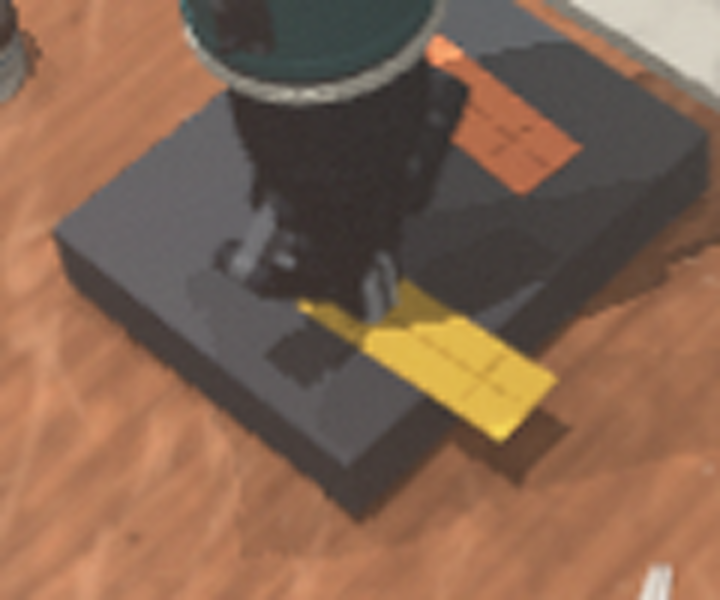

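The blank overhangs by about 38 mm (near end at crop ≈(530,410)) and still lies flat. I'll lift off, open the gripper partly and look unobstructed.

{"method": "jog_arm", "body": {"steps": "-1 0 0 -0.004 0 0 0; -1 0 0 -0.02 0 0 0; 0.4 0 0 -0.03 0 0 0; 0.4 0.01 -0.045 -0.01 0 0 0; 0.4 0 -0.045 0 0 0 0"}}

```text
clock: 17.15
tcp_pos: [0.499, 0.4045, 0.1112]
orientation: [-3.14, -0.077, -0.005]
contact_force: [0.6, 0.3, -0.3]
width: 0.043
```

```bash
python3 -c "
from h import *
st()
d=shot('scene','s9.png')
blob(d,(22,120,60),(35,255,255),(130,200,250,310),.0525,'brassS')
e=shot('top','t9.png')
blob(e,(22,120,60),(35,255,255),(100,130,205,255),.0525,'brassT')
cv2.imwrite('pics/s9c.png',cv2.resize(cv2.cvtColor(d['image'][165:315,80:250],cv2.COLOR_RGB2BGR),None,fx=4,fy=4,interpolation=cv2.INTER_CUBIC))
"
```

```text
t 17.15 p [0.499  0.4045 0.1112] yaw 2.79 z [ 0.003  0.001 -1.   ] F [ 0.6  0.3 -0.3] w 0.043 q1,7 [-0.32 -2.55]
brassS ctr [431.3 310.7] size [35.6 45.2] longaxis deg 178.8 px (199, 271, 23, 16)
[[408.0, 293.0], [454.0, 292.0], [454.0, 328.0], [409.0, 329.0]]
brassT ctr [462.8 310.9] size [108.5  34.4] longaxis deg 3.0 px (123, 179, 15, 46)
[[408.0, 325.0], [410.0, 291.0], [518.0, 297.0], [516.0, 331.0]]
```

View pics/s9c.png

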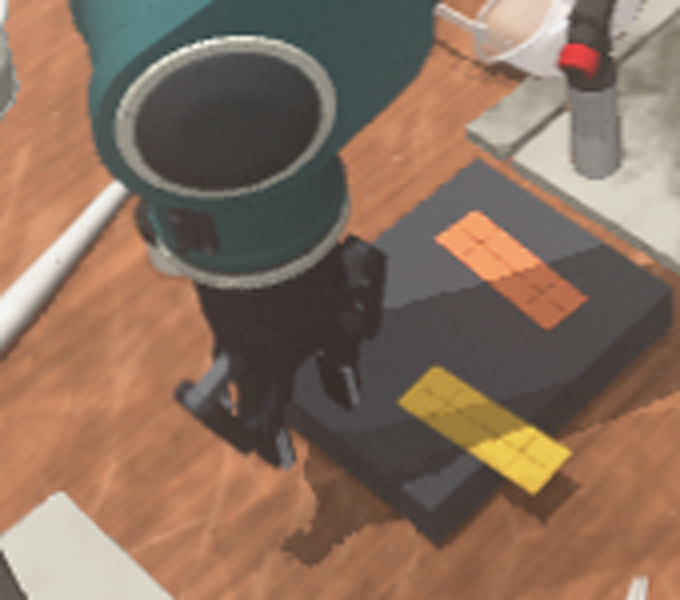

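View pics/t9.png

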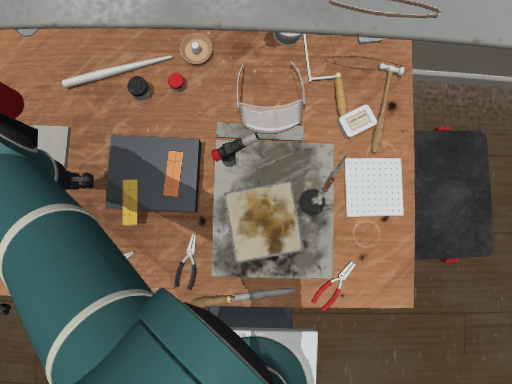

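The blank lies flat with the overhang intact (crop ≈(525,470)), centred at (0.463, 0.311). Copper is untouched.

```bash
python3 -c "
from h import *
st((.423,.309,.11))"
```

```text
t 17.25 p [0.4943 0.4103 0.1097] yaw 3.34 z [-0.     0.004 -1.   ] F [-1.9 -1.   0.2] w 0.0582 q1,7 [-0.33 -2.55]
tool delta [-0.0771  0.097  -0.0007]
```

{"method": "jog_arm", "body": {"steps": "0.4 -0.026 0.032 0 0 0 0; 0.4 -0.026 0.032 0 0 0 0; 0.4 -0.025 0.033 0 0 0 0; 0.4 0 0 0 0 0 0; 0.4 0 0 0 0 0 0"}}

```text
clock: 17.75
tcp_pos: [0.4249, 0.3028, 0.1093]
orientation: [3.14, 0.082, 0.001]
contact_force: [0.9, -0.2, 0.3]
width: 0.0597
```

```bash
python3 -c "
from h import *
st((.423,.309,.034))"
```

```text
t 17.75 p [0.4249 0.3028 0.1093] yaw 2.99 z [ 0.001 -0.    -1.   ] F [ 0.9 -0.2  0.3] w 0.0597 q1,7 [-0.18 -2.49]
tool delta [-0.0017 -0.0063  0.0753]
```

{"method": "jog_arm", "body": {"steps": "0.4 -0.002 -0.006 0.015 0 0 0; 0.4 0 0 0.015 0 0 0; 0.4 0 0 0.01 0 0 0; 0.4 0 0 0.01 0 0 0; 0.4 0 0 0 0 0 0"}}

```text
clock: 18.25
tcp_pos: [0.4217, 0.3089, 0.0572]
orientation: [3.14, 0.083, -0.004]
contact_force: [-0.9, -0.4, -0.2]
width: 0.0599
```

```bash
python3 -c "
from h import *
st((.423,.309,.034))
d=shot('scene','s10.png')
cv2.imwrite('pics/s10c.png',cv2.resize(cv2.cvtColor(d['image'][215:315,140:260],cv2.COLOR_RGB2BGR),None,fx=6,fy=6,interpolation=cv2.INTER_CUBIC))"
```

```text
t 18.25 p [0.4217 0.3089 0.0572] yaw 3.05 z [-0.002 -0.001 -1.   ] F [-0.9 -0.4 -0.2] w 0.0599 q1,7 [-0.23 -2.56]
tool delta [ 0.0014 -0.      0.0232]
```

View pics/s10c.png

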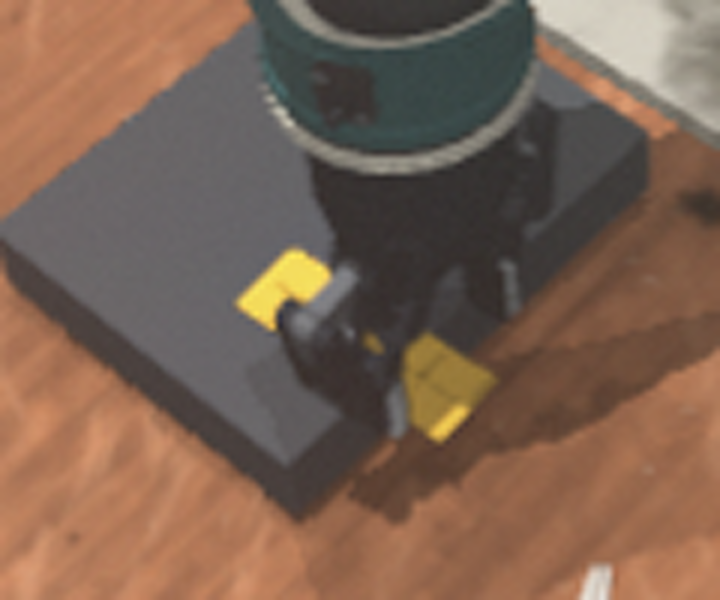

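The fingers straddle the blank's overhanging end (left tip ≈(395,435), right ≈(512,310) in the crop), still above it. I'll lower them.

{"method": "jog_arm", "body": {"steps": "0.4 0.001 0 0.006 0 0 0; 0.4 0 0 0.006 0 0 0; 0.4 0 0 0.006 0 0 0; 0.4 0 0 0.005 0 0 0; 0.4 0 0 0 0 0 0"}}

```text
clock: 18.8
tcp_pos: [0.4231, 0.309, 0.0352]
orientation: [3.14, 0.083, -0.001]
contact_force: [0.5, -0.4, 0.1]
width: 0.0599
```

```bash
python3 -c "
from h import *
st((.423,.309,.034))
d=shot('scene','s11.png')
cv2.imwrite('pics/s11c.png',cv2.resize(cv2.cvtColor(d['image'][215:315,140:260],cv2.COLOR_RGB2BGR),None,fx=6,fy=6,interpolation=cv2.INTER_CUBIC))"
```

```text
t 18.8 p [0.4231 0.309  0.0352] yaw 3.03 z [-0.001 -0.    -1.   ] F [ 0.5 -0.4  0.1] w 0.0599 q1,7 [-0.25 -2.59]
tool delta [-0.0001  0.      0.0012]
```

View pics/s11c.png

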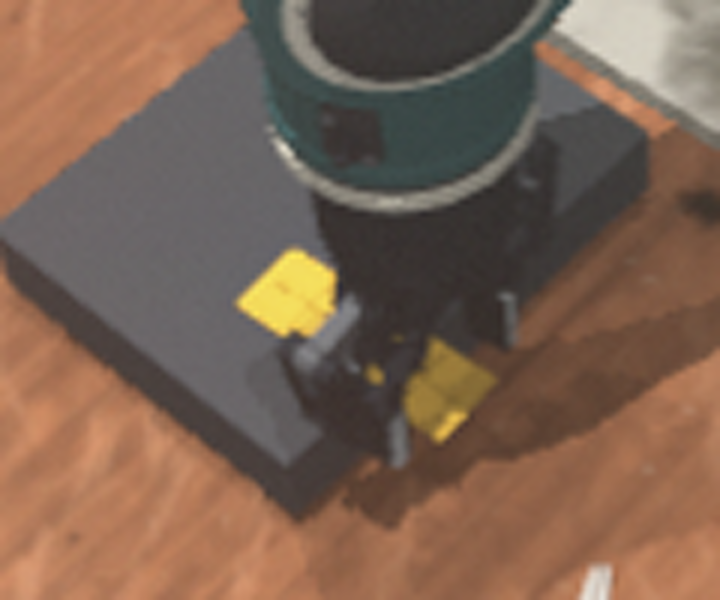

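```bash
python3 -c "
from h import *
d=viewer.get_image('scene')
K=np.array(d['camera_matrix']);rv=cv2.Rodrigues(np.array(d['R']))[0]
s=robot.observe();R=Ro.from_rotvec(s['orientation']).as_matrix()
for dz in (-.03,-.02,-.01,0,.01,.017):
  P=np.array([s['tcp_pos']+R@np.array([x,y,dz]) for x in(-.011,) for y in (-.03,.03)])
  q=cv2.projectPoints(P,rv,np.array(d['t']),K,np.array(d['distortion']))[0].reshape(-1,2); print(dz,round(s['tcp_pos'][2]-dz,3),np.round((q-[140,215]+.5)*6).tolist())
"
```

```text
-0.03 0.066 [[413.0, 435.0], [510.0, 331.0]]
-0.02 0.056 [[415.0, 449.0], [511.0, 345.0]]
-0.01 0.046 [[417.0, 462.0], [512.0, 359.0]]
0 0.036 [[419.0, 476.0], [513.0, 373.0]]
0.01 0.026 [[421.0, 489.0], [515.0, 387.0]]
0.017 0.019 [[422.0, 499.0], [515.0, 396.0]]
```

{"method": "jog_arm", "body": {"steps": "0.4 0 0 0.003 0 0 0; 0.4 0 0 0.002 0 0 0; 0 0 0 0 0 0 0; -0.2 0 0 0 0 0 0; -0.3 0 0 0 0 0 0"}}

```text
clock: 19.4
tcp_pos: [0.4235, 0.3094, 0.0311]
orientation: [-3.14, -0.083, -0.0]
contact_force: [-0.5, 0.1, 1.4]
width: 0.0335
```

{"method": "jog_arm", "body": {"steps": "-1 0 0 0 0 0 0; -1 0 0 0 0 0 0; -1 0 0 0 0 0 0; -1 0 0 0 0 0 0; -1 0 0 0 0 0 0"}}

```text
clock: 19.9
tcp_pos: [0.4235, 0.3093, 0.031]
orientation: [-3.14, -0.083, -0.0]
contact_force: [-0.8, -0.9, 3.5]
width: 0.0334
```

```bash
python3 -c "
from h import *
st((.423,.309,.034))
d=shot('scene','s12.png')
cv2.imwrite('pics/s12c.png',cv2.resize(cv2.cvtColor(d['image'][215:315,140:260],cv2.COLOR_RGB2BGR),None,fx=6,fy=6,interpolation=cv2.INTER_CUBIC))"
```

```text
t 19.9 p [0.4235 0.3093 0.031 ] yaw 3.02 z [ 0.  0. -1.] F [-0.8 -0.9  3.5] w 0.0334 q1,7 [-0.26 -2.59]
tool delta [-0.0005  0.0003 -0.003 ]
```

View pics/s12c.png

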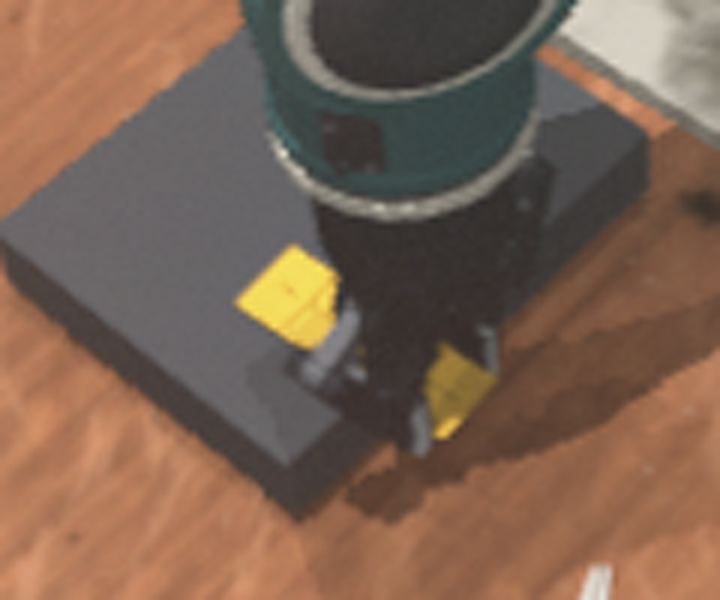

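The jaws stopped at 33.4 mm with the overhanging end between the pads (crop ≈(455,390)). I'll lift slowly and check.

{"method": "jog_arm", "body": {"steps": "-1 0 0 -0.003 0 0 0; -1 0 0 -0.005 0 0 0; -1 0 0 -0.008 0 0 0; -1 0 0 -0.012 0 0 0; -1 0 0 -0.015 0 0 0"}}

```text
clock: 20.45
tcp_pos: [0.4233, 0.3092, 0.075]
orientation: [3.14, 0.083, -0.001]
contact_force: [0.5, -0.2, -0.3]
width: 0.0335
```

```bash
python3 -c "
from h import *
st((.423,.309,.034))
d=shot('scene','s13.png')
cv2.imwrite('pics/s13c.png',cv2.resize(cv2.cvtColor(d['image'][195:315,140:260],cv2.COLOR_RGB2BGR),None,fx=5,fy=5,interpolation=cv2.INTER_CUBIC))"
```

```text
t 20.45 p [0.4233 0.3092 0.075 ] yaw 3.03 z [-0. -0. -1.] F [ 0.5 -0.2 -0.3] w 0.0335 q1,7 [-0.22 -2.54]
tool delta [-0.0003  0.0002  0.041 ]
```

View pics/s13c.png

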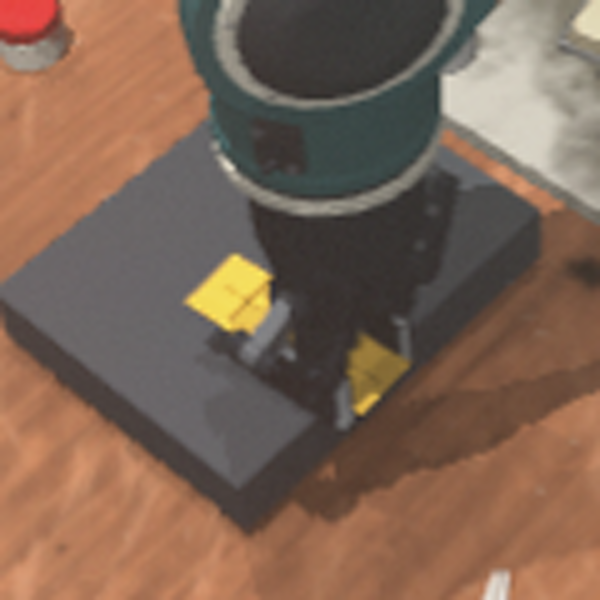

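The blank is off the plate and level in the jaws (crop ≈(380,375) and (230,295), shadow detached). I'll raise it and carry it high.

{"method": "jog_arm", "body": {"steps": "-1 0 0 -0.03 0 0 0; -1 0 0 -0.04 0 0 0; -1 0 0 -0.04 0 0 0; -1 0 0 -0.04 0 0 0; -1 0 0 -0.03 0 0 0"}}

```text
clock: 21.0
tcp_pos: [0.4234, 0.3096, 0.2573]
orientation: [-3.139, -0.084, -0.003]
contact_force: [0.7, 0.8, -0.8]
width: 0.0336
```

{"method": "jog_arm", "body": {"steps": "-1 0 0 -0.03 0 0 0; -1 0 0 -0.03 0 0 0; -1 0 0 -0.03 0 0 0; -1 0 0.01 -0.01 0 0 0; -1 0 0.02 0 0 0 0"}}

```text
clock: 21.5
tcp_pos: [0.4247, 0.28, 0.3557]
orientation: [-3.139, -0.086, -0.003]
contact_force: [0.1, -1.1, -1.9]
width: 0.0338
```

{"method": "jog_arm", "body": {"steps": "-1 0.005 0.03 0 0 0 0; -1 0.005 0.03 0 0 0 0; -1 0.005 0.03 0 0 0 0; -1 0.005 0.03 0 0 0 0; -1 0.005 0.03 0 0 0 0"}}

```text
clock: 22.0
tcp_pos: [0.4575, 0.1293, 0.3541]
orientation: [3.14, 0.083, 0.0]
contact_force: [0.6, -0.2, -1.1]
width: 0.0333
```

```bash
python3 -c "
from h import *
st((.481,-.298,.34))
d=shot('scene','s14.png')"
```

```text
t 22.0 p [0.4575 0.1293 0.3541] yaw 3.03 z [ 0. -0. -1.] F [ 0.6 -0.2 -1.1] w 0.0333 q1,7 [ 0.2  -1.89]
tool delta [0.0009 0.4279 0.0141]
```

View pics/s14.png

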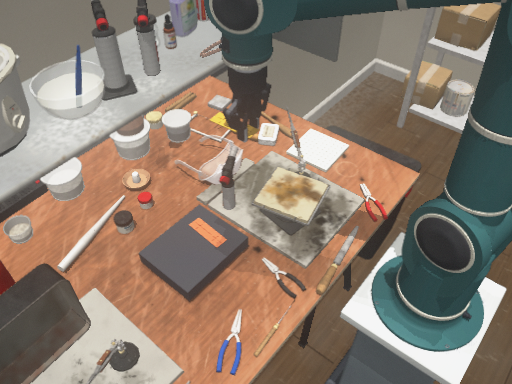

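The blank is held high, with its yellow end visible at about (222,122). Copper is still at (207,233) on the plate, so I'll carry on.

{"method": "jog_arm", "body": {"steps": "-1 0 0.035 0 0 0 0; -1 0 0.035 0 0 0 0; -1 0 0.035 0 0 0 0; -1 0 0.035 0 0 0 0; -1 0 0.035 0 0 0 0"}}

```text
clock: 22.55
tcp_pos: [0.4665, -0.0453, 0.3541]
orientation: [-3.14, -0.083, -0.0]
contact_force: [1.1, -0.3, -1.5]
width: 0.0334
```

{"method": "jog_arm", "body": {"steps": "-1 0 0.035 0 0 0 0; -1 0 0.035 0 0 0 0; -1 0 0.035 0 0 0 0; -1 0 0.035 0 0 0 0; -1 0 0.035 0 0 0 0"}}

```text
clock: 23.05
tcp_pos: [0.4758, -0.22, 0.3541]
orientation: [-3.14, -0.083, -0.0]
contact_force: [1.0, -0.1, -0.2]
width: 0.0332
```

{"method": "jog_arm", "body": {"steps": "-1 0 0.03 0 0 0 0; -1 0 0.03 0 0 0 0; -1 0 0.018 0 0 0 0; -1 0 0 0 0 0 0; -1 0 0 0 0 0 0"}}

```text
clock: 23.55
tcp_pos: [0.4805, -0.2959, 0.3538]
orientation: [-3.14, -0.083, 0.0]
contact_force: [0.7, 1.8, 0.1]
width: 0.0337
```

```bash
python3 -c "
from h import *
st((.481,-.298,.1))
d=shot('scene','s15.png');e=shot('top','t15.png')"
```

```text
t 23.55 p [ 0.4805 -0.2959  0.3538] yaw 3.04 z [-0.     0.001 -1.   ] F [0.7 1.8 0.1] w 0.0337 q1,7 [ 0.65 -1.06]
tool delta [0.0004 0.0023 0.2538]
```

View pics/t15.png

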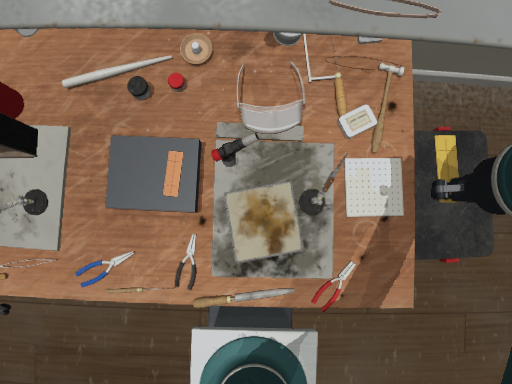

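View pics/s15.png

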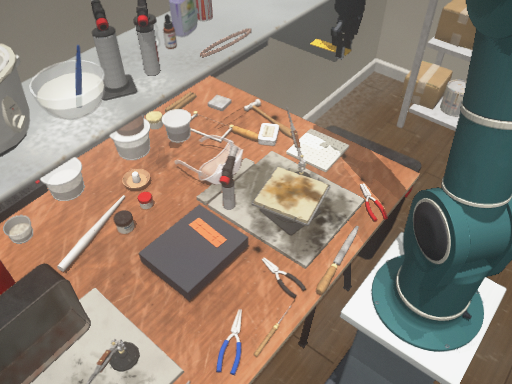

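The blank is held above the board; it appears at (447,165) in the top view because of its height, and copper is unmoved at (173,174). I'll check its position by ray at its carried height.

```bash
python3 -c "
from h import *
d=viewer.get_image('top');e=viewer.get_image('scene')
for z in (.365,.372,.38):
  blob(d,(22,120,60),(35,255,255),(425,120,490,210),z,'T')
  blob(e,(20,120,60),(35,255,255),(300,30,345,60),z,'S')
"
```

```text
T ctr [ 537.7 -296.7] size [76.8 37.1] longaxis deg 2.9 px (435, 135, 23, 47)
[[498.0, -280.0], [500.0, -317.0], [577.0, -313.0], [575.0, -276.0]]
S ctr [ 546.  -306.3] size [79.2 40. ] longaxis deg 3.4 px (310, 39, 26, 13)
[[505.0, -289.0], [508.0, -329.0], [587.0, -324.0], [584.0, -284.0]]
T ctr [ 536.4 -292.8] size [75.9 36.7] longaxis deg 2.9 px (435, 135, 23, 47)
[[498.0, -276.0], [499.0, -313.0], [575.0, -309.0], [573.0, -273.0]]
S ctr [ 539.3 -294.7] size [78.3 39.6] longaxis deg 3.4 px (310, 39, 26, 13)
[[499.0, -277.0], [501.0, -317.0], [580.0, -312.0], [577.0, -273.0]]
T ctr [ 535.  -288.4] size [74.8 36.2] longaxis deg 2.9 px (435, 135, 23, 47)
[[497.0, -272.0], [499.0, -308.0], [573.0, -304.0], [571.0, -268.0]]
S ctr [ 531.7 -281.5] size [77.3 39. ] longaxis deg 3.4 px (310, 39, 26, 13)
[[492.0, -264.0], [494.0, -303.0], [571.0, -299.0], [569.0, -260.0]]
```

```bash
python3 -c "
from h import *
import pickle
a,b=pickle.load(open('i0.pkl','rb'))
for d,roi in((a,(290,130,420,230)),(b,(270,95,340,190))):
  K=np.array(d['camera_matrix']);R=np.array(d['R']);t=np.array(d['t'])
  x0,y0,x1,y1=roi
  v,u=np.mgrid[y0:y1,x0:x1]
  q=cv2.undistortPoints(np.c_[u.ravel(),v.ravel()].astype(float).reshape(-1,1,2),K,np.array(d['distortion'])).reshape(-1,2)
  zz=d['range_z'][v,u].ravel()
  P=(np.c_[q,np.ones(len(q))]*zz[:,None]-t)@R
  P=P[(zz>0)&(P[:,2]>.03)&(P[:,2]<.3)&(P[:,1]<-.08)]
  for lo in (.03,.07,.11,.15,.19,.23):
    Q=P[(P[:,2]>=lo)&(P[:,2]<lo+.04)]
    if len(Q):print(lo,len(Q),np.round(Q.min(0),3),np.round(Q.max(0),3))
"
```

```text
0.03 105 [ 0.453 -0.157  0.03 ] [ 0.498 -0.11   0.069]
0.07 185 [ 0.409 -0.146  0.071] [ 0.498 -0.08   0.11 ]
0.11 86 [ 0.479 -0.149  0.11 ] [ 0.527 -0.134  0.15 ]
0.15 92 [ 0.505 -0.158  0.15 ] [ 0.546 -0.142  0.19 ]
0.19 44 [ 0.539 -0.166  0.191] [ 0.565 -0.154  0.229]
0.03 46 [ 0.472 -0.151  0.03 ] [ 0.494 -0.123  0.07 ]
0.07 177 [ 0.361 -0.146  0.07 ] [ 0.5  -0.08  0.11]
0.11 91 [ 0.482 -0.149  0.11 ] [ 0.532 -0.13   0.15 ]
0.15 78 [ 0.506 -0.161  0.15 ] [ 0.544 -0.14   0.189]
0.19 31 [ 0.542 -0.165  0.19 ] [ 0.567 -0.152  0.228]
```

The third-hand stays at y ≥ -0.166, well clear of the gripper. I'll descend.

{"method": "jog_arm", "body": {"steps": "-1 0 0.003 0.03 0 0 0; -1 0 0 0.04 0 0 0; -1 0 0 0.04 0 0 0; -1 0 0 0.04 0 0 0; -1 0 0 0.03 0 0 0"}}

```text
clock: 24.25
tcp_pos: [0.4801, -0.2985, 0.1718]
orientation: [-3.14, -0.084, 0.002]
contact_force: [-0.6, 0.2, -0.9]
width: 0.0334
```

{"method": "jog_arm", "body": {"steps": "-1 0 0 0.04 0 0 0; -1 0 0 0.04 0 0 0; -1 0 0 0.03 0 0 0; -1 0 0 0.02 0 0 0; -1 0 0 0 0 0 0"}}

```text
clock: 24.75
tcp_pos: [0.4795, -0.2982, 0.0417]
orientation: [-3.138, -0.084, 0.005]
contact_force: [-0.0, -0.5, -0.5]
width: 0.0336
```

```bash
python3 -c "
from h import *
st((.481,-.298,.01))
d=shot('scene','s16.png');e=shot('top','t16.png')
a=cv2.cvtColor(d['image'][90:190,260:380],cv2.COLOR_RGB2BGR);b=cv2.cvtColor(e['image'][130:230,330:450],cv2.COLOR_RGB2BGR)
cv2.imwrite('pics/st16.png',cv2.resize(np.vstack([a,b]),None,fx=3,fy=3,interpolation=cv2.INTER_CUBIC))"
```

```text
t 24.75 p [ 0.4795 -0.2982  0.0417] yaw 3.08 z [-0.003  0.002 -1.   ] F [-0.  -0.5 -0.5] w 0.0336 q1,7 [ 0.62 -1.12]
tool delta [ 0.0016 -0.      0.0317]
```

View pics/st16.png

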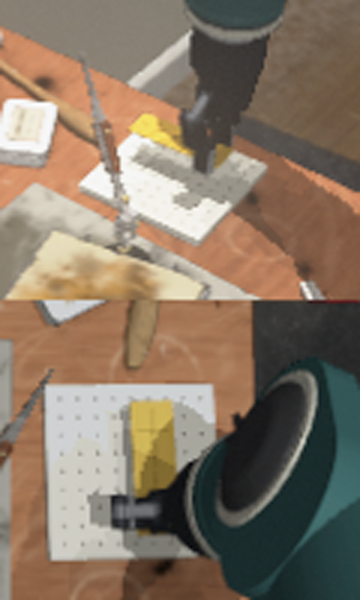

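The blank hangs level over the board, with its shadow below it on the board. I'll descend further.

{"method": "jog_arm", "body": {"steps": "-1 0 0 0.008 0 0 0; -1 0 0 0.008 0 0 0; -1 0 0 0.006 0 0 0; -1 0 0 0.004 0 0 0; -1 0 0 0.002 0 0 0"}}

```text
clock: 25.35
tcp_pos: [0.4805, -0.2995, 0.0154]
orientation: [-3.14, -0.083, 0.001]
contact_force: [0.6, 0.0, -0.4]
width: 0.0333
```

{"method": "jog_arm", "body": {"steps": "-1 0 0 0.002 0 0 0; -1 0 0 0.001 0 0 0; -1 0 0 0.001 0 0 0; -1 0 0 0.001 0 0 0; -1 0 0 0 0 0 0"}}

```text
clock: 25.85
tcp_pos: [0.4806, -0.2996, 0.0108]
orientation: [-3.14, -0.083, 0.0]
contact_force: [-0.1, -0.4, -0.3]
width: 0.0333
```

{"method": "jog_arm", "body": {"steps": "-1 0 0 0.001 0 0 0; -1 0 0 0.001 0 0 0; -1 0 0 0.0005 0 0 0; -1 0 0 0 0 0 0; -1 0 0 0 0 0 0"}}

```text
clock: 26.35
tcp_pos: [0.4806, -0.2996, 0.0084]
orientation: [-3.14, -0.083, 0.0]
contact_force: [0.1, -0.6, -1.0]
width: 0.0335
```

{"method": "jog_arm", "body": {"steps": "-1 0 0 0.001 0 0 0; -1 0 0 0.0005 0 0 0; -1 0 0 0.0005 0 0 0; -1 0 0 0 0 0 0; -1 0 0 0 0 0 0"}}

```text
clock: 26.85
tcp_pos: [0.4806, -0.2996, 0.0064]
orientation: [-3.14, -0.083, 0.0]
contact_force: [-0.2, -0.3, -0.3]
width: 0.0336
```

{"method": "jog_arm", "body": {"steps": "-1 0 0 0.0005 0 0 0; -1 0 0 0.0005 0 0 0; -1 0 0 0.0005 0 0 0; -1 0 0 0 0 0 0; -1 0 0 0 0 0 0"}}

```text
clock: 27.35
tcp_pos: [0.4806, -0.2996, 0.0048]
orientation: [-3.14, -0.083, 0.0]
contact_force: [0.8, -0.3, -0.7]
width: 0.0332
```

{"method": "jog_arm", "body": {"steps": "-1 0 0 0.0005 0 0 0; -1 0 0 0.0005 0 0 0; -1 0 0 0.0005 0 0 0; -1 0 0 0 0 0 0; -1 0 0 0 0 0 0"}}

```text
clock: 27.85
tcp_pos: [0.4807, -0.2996, 0.0045]
orientation: [3.14, 0.083, 0.0]
contact_force: [-7.9, 4.4, 24.2]
width: 0.0338
```

{"method": "jog_arm", "body": {"steps": "-1 0 0 -0.001 0 0 0; -1 0 0 -0.0005 0 0 0; 0.1 0 0 0 0 0 0; 0.2 0 0 0 0 0 0; 0.3 0 0 0 0 0 0"}}

```text
clock: 28.35
tcp_pos: [0.4806, -0.2995, 0.0048]
orientation: [-3.14, -0.083, 0.0]
contact_force: [-0.1, 0.1, 0.1]
width: 0.0555
```

```bash
python3 -c "
from h import *
st()
d=shot('scene','s17.png');e=shot('top','t17.png')
a=cv2.cvtColor(d['image'][90:190,260:380],cv2.COLOR_RGB2BGR);b=cv2.cvtColor(e['image'][130:230,330:450],cv2.COLOR_RGB2BGR)
cv2.imwrite('pics/st17.png',cv2.resize(np.vstack([a,b]),None,fx=3,fy=3,interpolation=cv2.INTER_CUBIC))"
```

```text
t 28.35 p [ 0.4806 -0.2995  0.0048] yaw 3.03 z [-0.  0. -1.] F [-0.1  0.1  0.1] w 0.0555 q1,7 [ 0.62 -1.13]
```

View pics/st17.png

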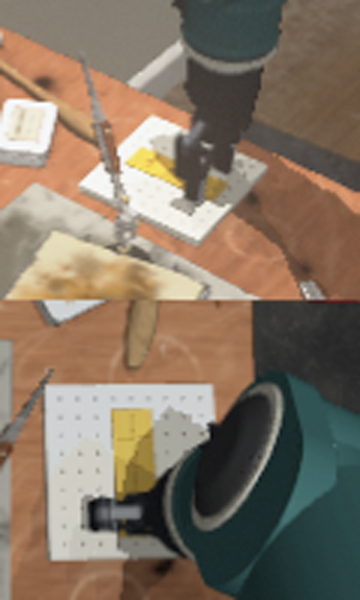

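The blank now lies on the board between the open fingers (lower crop ≈(133,470)). I'll lift straight up and clear.

{"method": "jog_arm", "body": {"steps": "0.4 0 0 -0.003 0 0 0; 0.4 0 0 -0.01 0 0 0; 0.4 0 0 -0.02 0 0 0; 0.4 0 0 -0.03 0 0 0; 0.4 0 0 -0.04 0 0 0"}}

```text
clock: 28.95
tcp_pos: [0.4799, -0.2991, 0.1087]
orientation: [-3.139, -0.083, 0.003]
contact_force: [-0.4, -1.5, 0.2]
width: 0.06
```

{"method": "jog_arm", "body": {"steps": "0.4 0 0 -0.04 0 0 0; 0.4 0 0 -0.04 0 0 0; 0.4 0 0 -0.04 0 0 0; 0.4 0 0.03 -0.03 0 0 0; 0.4 0 0.04 -0.02 0 0 0"}}

```text
clock: 29.45
tcp_pos: [0.4853, -0.369, 0.2821]
orientation: [3.138, 0.088, 0.005]
contact_force: [-0.1, 0.2, 0.3]
width: 0.0599
```

{"method": "jog_arm", "body": {"steps": "0.4 0 0.03 0 0 0 0; 0.4 0 0 0 0 0 0; 0.4 0 0 0 0 0 0; 0.4 0 0 0 0 0 0; 0.4 0 0 0 0 0 0"}}

```text
clock: 29.95
tcp_pos: [0.4862, -0.3984, 0.2781]
orientation: [-3.14, -0.085, -0.0]
contact_force: [-0.2, -0.6, 0.2]
width: 0.06
```

```bash
python3 -c "
from h import *
st()
d=shot('scene','s18.png');e=shot('top','t18.png')
for n,i,r in (('S',d,(280,120,355,175)),('T',e,(335,150,412,225))):
  blob(i,(20,100,60),(35,255,255),r,.0145,n)
blob(e,(5,100,100),(19,255,255),(150,140,197,205),.0525,'copper')
blob(d,(3,100,100),(19,255,255),(180,212,235,255),.0525,'copperS')
a=cv2.cvtColor(d['image'][90:190,260:380],cv2.COLOR_RGB2BGR);b=cv2.cvtColor(e['image'][130:230,330:450],cv2.COLOR_RGB2BGR)
cv2.imwrite('pics/st18.png',cv2.resize(np.vstack([a,b]),None,fx=3,fy=3,interpolation=cv2.INTER_CUBIC))"
```

```text
t 29.95 p [ 0.4862 -0.3984  0.2781] yaw 3.1 z [ 0.  0. -1.] F [-0.2 -0.6  0.2] w 0.06 q1,7 [ 0.75 -0.92]
S ctr [ 519.6 -295.1] size [106.4  35. ] longaxis deg 3.6 px (302, 139, 34, 18)
[[465.0, -281.0], [468.0, -316.0], [574.0, -309.0], [572.0, -274.0]]
T ctr [ 519.3 -296. ] size [108.5  34.6] longaxis deg 3.6 px (367, 166, 16, 43)
[[464.0, -282.0], [466.0, -317.0], [575.0, -310.0], [572.0, -275.0]]
copper ctr [534.4 210.3] size [ 36.4 110.1] longaxis deg 175.2 px (163, 151, 21, 46)
[[478.0, 197.0], [588.0, 188.0], [591.0, 224.0], [481.0, 233.0]]
copperS ctr [535.3 211.8] size [ 37.2 110.8] longaxis deg 175.0 px (189, 218, 38, 30)
[[478.0, 198.0], [589.0, 188.0], [592.0, 226.0], [482.0, 235.0]]
```

View pics/st18.png

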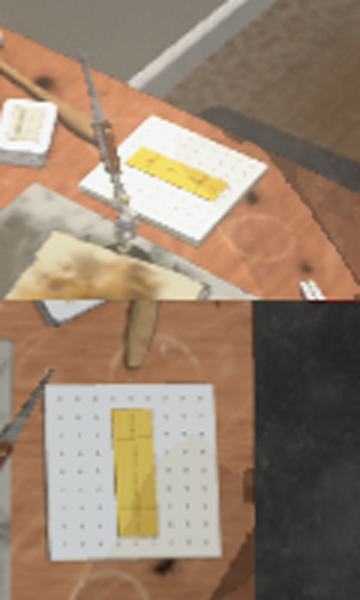

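The blank lies flat and centred on the board: both views put it at (0.519, -0.296), and the board centre is at (0.521, -0.296). Copper hasn't moved and the robot is clear, so I'm handing in.

```bash
python3 -c "
from h import *
print(robot.hand_in())"
```

```text
the job is handed in; nothing more can be done
None
```

The brass blank now lies flat in the middle of the white soldering board, and the job was handed in at about 30 s of the 58 s limit; the hand-in gave no verdict. I pressed the closed fingertips on the blank's far half (8–12 N) and dragged it until it overhung the plate's near edge by about 38 mm. I then gripped the overhanging end, carried the blank above the obstacles and released it over the board.

**Last checks:**
- **Brass blank:** both cameras put its centre about 1–2 mm from the board's centre. Its size in both views (about 107–109 by 35 mm) fits a blank lying flat.
- **Copper blank:** it measures within about 0.2 mm of where it started.
- **Robot:** it stood clear of everything, with contact force at noise level.

**What disagreed:**
- **Fingertip position:** the stated tips, 17 mm ahead of the TCP, did not match. When they touched the blank and the board, they were about 7–8 mm behind the reported TCP. I set heights from contact force and images instead.
- **Release height:** because of this the tips reached further below the blank than planned, and I estimate it dropped about 11 mm onto the board. It landed flat.
- **Jaw opening:** it read 33.4 mm on a 36 mm wide blank.
- **Board position:** the first scene-camera reading was about 11 mm off in y and came out too wide (170 mm), so I used the top view.

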